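Load a board in the test jig and lock the hold-down frame

ROBOT

A 6-joint arm with a two-finger parallel gripper is mounted at the origin on the work surface. World frame = base frame: x ahead of the robot, y to its left, z up, the work surface at z = 0. Lengths are in m, angles in rad, forces in N, time in s.
With the tool pointing down it reaches from about 0.25 to 0.85 m from the base axis. Payload 12.5 kg.
Tool frame: the origin (TCP) lies between the finger pads; the fingertips stand 17 mm ahead of it and the grasp point (between the pads) lies 2 mm behind it (finger_overhang is the distance from the TCP to the fingertips, in m); z points along the fingers, x is the direction in which the jaws open and shut, and the axes are right-handed (so a half turn about z gives the same grasp; the last joint's range is limited). The gripper opens to 93 mm and grips with 3 to 60 N. Pads are 15 mm wide; open, the fingers measure 128 mm over their backs; the gripper's body (75 mm by 188 mm) begins 65 mm behind the grasp point.
Start: joints at [-1.361, 0.351, 1.652, -0, 1.139, -0.085], TCP at [0.16, -0.526, 0.236] pointing down, gripper open.
Joint ranges: [-2.75, 2.75], [-0.79, 2.1], [0.01, 2.65], [-1.57, 4.71], [0.07, 3.14], [-2.87, 2.87]. Speed limits (rad/s): [2.22, 2.22, 2.79, 3.14, 3.14, 3.14].

INTERFACE

Orientations are given as a unit quaternion [x, y, z, w].
In Python, from plant import * gives the robot as it stands.
- The arm moves only by the tool servo_tool, never from a script. Its argument "moves" is a list of rows, each a list of 5 numbers: the finger opening in m, from 0 to 0.093, then the shift along the tool's x, y, z in m, then the turn about the tool's z in degrees. A call has 1 to 5 rows; each row shifts and turns the commanded pose from where the row before left it, along the tool's axes as they then stand; what a row does not reach is not made up. A row lasts 1/10 s, in which the tool goes at most 50 mm and 8.59 degrees, less where a joint would pass 70% of its speed; a pose out of reach is approached as far as the arm can. A call with a gripper value outside its range is refused whole. The fingers move at their own pace and stop on an object; "newtons" is the grip in N (left out, the last holds). Time passes only in rows, so rows that do not move let the fingers close. It gives the time, the measured TCP pose, the force and the opening at its end, in the units of the state.
- observe(): the state, without advancing time (a new reading comes with each control period).
- camera(name): name is "scene" or "top" or "wrist"; returns a dict with "pixels" (400x640x3 uint8, red, green, blue), "intrinsics" (3x3 intrinsics, pixels), "R" (3x3) and "t" (3): a world point X has camera coordinates R X + t; the wrist camera has in their place "mount" (4x4, takes a point from camera to tool coordinates, whose origin is the TCP and whose axes are the tool frame's). Camera axes: x right, y down, z forward; pixel columns grow to the right and rows downward; lengths in m; the calibration is good to about 2 mm. A picture is of the moment at which its call begins: read the wrist's pose just before it. There is no depth.
- sign_off(): hands the job in, once; it reports no verdict.
Trained networks look in the newest picture that a camera, given by its name, has taken for a name from the list of things; names that differ only in an ending like _2 or _b are one class to them, and where a whole thing is asked for, a point or a joint stands for the part that bears it (a point fixed in the world has none). Each returns a list of dicts, best first, with "confidence" (0 to 1); they miss things now and then, are a little off and sometimes report something else, mostly with a low value. They report only what shows in the picture. A call takes as long as a camera call. They do not tell look-alikes from the thing itself.
- regions_of(target, camera): "region" (400x640 bool, what is visible of it) and "bbox" ([centre column, centre row, width, height] in pixels, round what is visible of it).
The state is a dict: "clock": time; "joint_pos": joint angles; "qd": joint speeds; "tau": joint torques, N m; "ee_pos": TCP position; "orientation": TCP orientation; "force": force on the tool from outside, world axes, zero at the start; "wrist_torque": the same for the moment, N m; "finger_gap": finger opening in m.
Only numpy, scipy, OpenCV 4.12 (cv2) and the standard library are available. Lean on these libraries where they do the work, as an engineer would, in place of code of your own. Each camera call takes 0.05 s, during which the arm holds its last target. There are 200 camera calls.

TASK

Take the green circuit board from the tray and lay it gently in the nest on the sloping test jig, flat and with its blue terminal blocks on the hinge side. Then swing the hold-down frame fully down over it and turn the red catch square across the frame's edge to lock it. Leave the dark-red board in the tray and do not disturb the other things on the bench.

Things in the scene. Friction and masses are not known exactly. Their poses are not given: they have to be found in the camera images.
- board: GREEN circuit board to test, loose in one of the tray's two compartments: plate 80 (x) x 120 (y) x 5 mm, 0.15 to 0.31 kg. Origin: centre of its underside, z up. Blue terminal blocks (16 mm high) along its +x long edge; capacitors and heat sink up to 18 mm high near x = -20 mm. In the tray its +x side points away from the robot within about 20 degrees
- board_block (a point): centre of the yellow transformer block in the middle of the green board, 19 mm above the board's underside; axes as the board. Block 30 (x) x 36 (y) mm, from 5 to 33 mm above the underside: lift the board by its two y faces. Beside those faces, within 12 mm of the board's y axis, nothing stands higher than 8 mm above the underside
- board_terminals (a point): midway between the green board's two blue terminal blocks, 24.5 mm from the board's origin along its +x
- other_board: dark-red circuit board with an orange block, same shape and size, in the tray's other compartment; it stays there. Origin: centre of its underside
- tray: black open tray, fixed, 215 (x) x 150 (y) x 26 mm high, walls and floor 5 mm thick; a divider as high as the walls makes two compartments 100 (x) x 140 (y) mm, one behind the other along x. Origin: centre of its underside
- jig: test jig, fixed: cream desk enclosure 240 wide (y), 205 deep (x), 40 mm high in front, 144 mm at the back; its blue panel slopes down towards its front (-x, the robot's side) at 27 degrees from level. Origin: centre of its underside. On the panel: white-walled nest, hinged aluminium frame, red turn catch
- nest (a point): centre of the nest's floor on the panel. x up the slope to the hinge, y along the hinge, z square off the panel (up and towards the robot). Pocket 85 (x) x 125 (y) mm, walls 5 mm high, 7 mm thick. A seated board lies with 2.5 mm play all round, underside on this floor, its axes along these axes, terminal blocks on the +x (hinge) side
- frame (a joint): angle of the hold-down frame, rad: 0 = shut, parallel to the panel (stop); positive = swung open, up and back; stop at 2.1. Starts at 1.7 to 2.0, upright, clear of the nest. Stiff hinge (0.5 N m): it stays at any angle and must be pushed all the way to 0 (about 4 N at its free edge)
- frame_hinge (a point): middle of the frame's hinge axis, 75 mm from the nest along the nest's +x, 12 mm off the panel. Axes turn with the frame: x from its free edge to the hinge, y along the hinge, z out of its outer face (the face away from the panel when shut; when open it looks away from the robot)
- frame_edge (a point): middle of the frame's free edge, 151 mm from the hinge; axes as frame_hinge. Frame: plate 210 (y) x 151 x 8 mm, 4 mm either side of this point; a 106 x 68 mm window clears the board's parts; free-edge bar 42 mm deep, flat within 70 mm of the middle. Open, this edge is the top (up to 0.30 m high): it can be drawn over and down from behind
- frame_knob (a point): top of one of two black lifting knobs (22 mm across, 22 mm high) on the frame's outer face, 85 mm either side of the middle and 21 mm in from the free edge; this is the one at +y
- catch (a joint): angle of the red turn catch about its pivot, rad, positive anticlockwise seen facing the panel. 0 = along the frame's edge, clear of it; starts within 0.3 of 0. At +1.571 or -1.571 (either will do) it lies square across the edge, over the frame by 15 mm; stops at +-1.75. Stiff (0.06 N m), stays put. Passes 2.5 mm over the shut frame; strikes a frame that is not down
- catch_rib (a point): on the catch's pivot axis, mid-height of its grip rib; axes turn with the catch: y along it, z along the pivot (square off the panel). Rib 52 (y) x 10 (x) mm, 11 mm below to 11 mm above this point, on a wing 70 (y) x 18 x 8 mm whose underside is 18.5 mm off the panel. Pivot 96 mm from the nest along the nest's -x, 20 mm outside the shut frame's edge
- red_box: small open red box, 45 mm cube, loose bystander in front of the jig; origin under its centre
- reel: metal solder reel, 54 mm across, 40 mm high, loose bystander behind the tray; origin under its centre
- meter: yellow hand-held meter, 170 x 82 x 37 mm, loose bystander; origin under its centre
- screwdriver: screwdriver with orange handle, 190 mm, loose bystander
- mug: white mug, 80 mm across, 92 mm high, loose bystander; origin under its centre
- probe: black and red test probe, 140 mm long, 12 mm thick, loose bystander
Not all that is in view belongs to the job. What is shaped like the board but pink or white is not meant.

How it is judged:
By the outcome, as a careful person would: the job done as asked, in the order asked, and still so for the second after the job is handed in, with the robot touching nothing.
It also fails if it takes over 72 s, if anything falls off the work surface, if the arm or the gripper's body presses on something with over 40 N, if the wrist force passes 120 N, or if a joint passes its speed limit or range.

## Working session

There is one attempt and no reset: what is moved stays moved. The work goes in short steps, Python scripts to look and compute and a tool call to move; the robot and the scene stay as the last step left them, time stands still between calls to the robot, and variables do not carry over. Pictures are saved under pics/ and viewed, about 8 in all and at most 12, crops included, and the job is handed in when it is done.

Besides the shell and the picture viewer there is one more tool, called after ">>>" in YAML: its name, and indented under it one key for each argument. servo_tool: Moves the arm, as the interface text tells. Its arguments: {"type":"object","properties":{"moves":{"type":"array"},"newtons":{"type":"number"}},"required":["moves"]}

```bash
ls; mkdir -p pics; python3 - <<'E'
from plant import *
import cv2,numpy as np
print(observe())
for n in ["scene","top"]:
    c=camera(n); cv2.imwrite(f"pics/{n}0.png",c["pixels"][:,:,::-1]); print(n,c["intrinsics"].tolist(),c["R"].tolist(),c["t"].tolist())
    for k in ["board","board_block","board_terminals","other_board","tray","jig","nest","frame","frame_knob","catch","catch_rib","red_box","reel","meter","mug","screwdriver","probe"]:
        try:
            print(k,[(round(r["confidence"],2),[round(float(v)) for v in r["bbox"]],int(r["region"].sum())) for r in regions_of(k,n)[:3]])
        except Exception as e: print(k,e)
E
```

```text
pics
{'clock': 0.0, 'joint_pos': array([-1.36059006e+00,  3.51245515e-01,  1.65241188e+00, -5.67108051e-06,
        1.13907901e+00, -8.46188076e-02]), 'qd': array([ 0.00108485,  0.00052878,  0.00023577, -0.00013362,  0.00052062,
       -0.00077217]), 'tau': array([-1.53569331e-04, -4.97322214e+01, -2.85249549e+01,  6.99269632e-02,
        2.57584493e-02, -9.69540497e-05]), 'ee_pos': array([ 0.15976225, -0.52595625,  0.23510097]), 'orientation': array([ 8.03297681e-01, -5.95577458e-01, -4.30658726e-04, -3.76273384e-04]), 'force': array([0.06924973, 0.40549006, 0.26370258]), 'wrist_torque': array([-0.00998266,  0.0284575 , -0.03481227]), 'finger_gap': 0.09265615743852779}
scene [[449.25509715643915, 0.0, 315.010864479349], [0.0, 449.25509715643915, 205.3062745574519], [0.0, 0.0, 1.0]] [[-0.13363898526154747, 0.9910293343242846, -0.0012166047137626831], [0.8143945894557889, 0.10912033274734524, -0.5699598280986528], [-0.5647141527210036, -0.0771596493633447, -0.8216716584054269]] [0.07852508031379528, -0.41762670446936334, 1.9164309354220894]
board [(0.72, [356, 235, 36, 30], 698), (0.6
[... 1691 characters left out ...]
oard [(0.62, [266, 207, 46, 25], 929)]
tray [(0.92, [265, 193, 52, 71], 1316)]
jig [(0.9, [387, 170, 100, 87], 5983), (0.35, [394, 141, 88, 23], 521)]
nest [(0.84, [393, 170, 95, 85], 5651)]
frame [(0.9, [395, 142, 89, 25], 462)]
frame_knob [(0.74, [395, 141, 95, 23], 480), (0.5, [265, 192, 53, 73], 1170)]
catch [(0.54, [386, 200, 22, 7], 160)]
catch_rib [(0.6, [388, 201, 27, 13], 207)]
red_box [(0.77, [394, 229, 20, 18], 251)]
reel [(0.75, [265, 145, 15, 20], 271)]
meter [(0.92, [466, 229, 34, 54], 1495)]
mug [(0.95, [176, 176, 41, 30], 771), (0.47, [269, 176, 43, 28], 877)]
screwdriver [(0.68, [444, 164, 15, 57], 234)]
probe [(0.5, [444, 177, 13, 30], 231), (0.46, [171, 229, 11, 29], 111)]
```

```bash
python3 - <<'E'
import cv2,numpy as np
a=cv2.imread("pics/top0.png")[118:292,150:490]; b=cv2.imread("pics/scene0.png")[140:275,160:470]
a=cv2.resize(a,(796,int(174*796/340)),interpolation=cv2.INTER_CUBIC)
b=cv2.resize(b,(796,int(135*796/310)),interpolation=cv2.INTER_CUBIC)
cv2.imwrite("pics/a.png",a); cv2.imwrite("pics/b.png",b)
E
```

```text
(no output)
```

View pics/a.png

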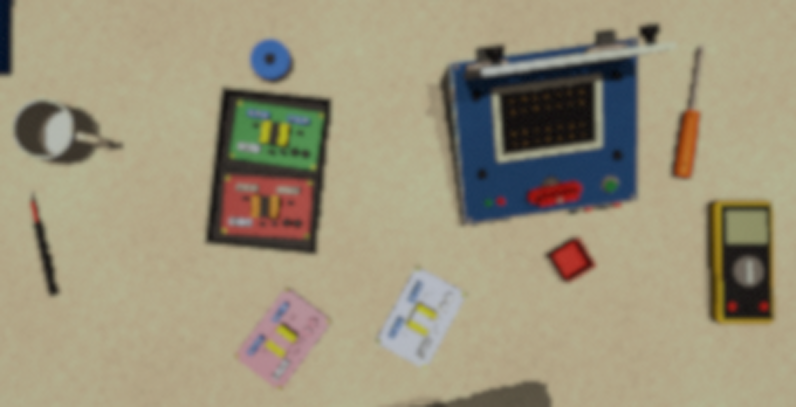

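View pics/b.png

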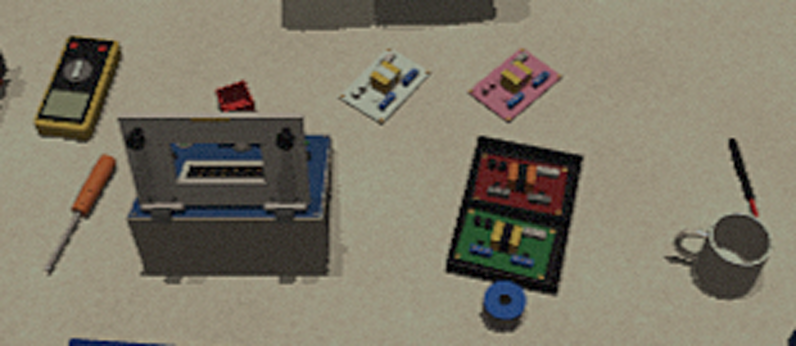

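```bash
cat > h.py <<'E'
from plant import *
import numpy as np, cv2
from scipy.spatial.transform import Rotation as Ro
from scipy.optimize import least_squares
# tool-frame shift/turn from the present pose to target TCP p and tool-x heading (deg)
def togo(p,head=None):
    o=observe(); R=Ro.from_quat(o["orientation"]).as_matrix()
    h=np.degrees(np.arctan2(R[1,0],R[0,0])); d=np.array(p)-o["ee_pos"]
    turn=0 if head is None else -((head-h+180)%360-180)
    print("at",o["ee_pos"].round(4),"head",h.round(2),"shift mm",(R.T@d*1000).round(1),"turn",round(turn,2),"t",o["clock"],"F",o["force"].round(1),"gap",o["finger_gap"])
def cam(name,save=None):
    o=observe(); c=camera(name)
    if "mount" in c:
        T=np.eye(4);T[:3,:3]=Ro.from_quat(o["orientation"]).as_matrix();T[:3,3]=o["ee_pos"]
        M=np.linalg.inv(T@np.array(c["mount"])); c["R"],c["t"]=M[:3,:3],M[:3,3]
    c["R"]=np.array(c["R"]);c["t"]=np.array(c["t"])
    if save: cv2.imwrite(f"pics/{save}.png",c["pixels"][:,:,::-1]); np.savez(f"pics/{save}.npz",K=c["intrinsics"],R=c["R"],t=c["t"])
    return c
def load(save):
    d=np.load(f"pics/{save}.npz"); return dict(intrinsics=d["K"],R=d["R"],t=d["t"],pixels=cv2.imread(f"pics/{save}.png")[:,:,::-1])
def ray(c,u,v,z):
    d=c["R"].T@np.linalg.solve(c["intrinsics"],[u,v,1]); o=-c["R"].T@c["t"]
    return o+d*(z-o[2])/d[2]
def proj(c,X):
    q=(c["R"]@np.atleast_2d(X).T).T+c["t"]; q=q@np.array(c["intrinsics"]).T
    return q[:,:2]/q[:,2:]
E
python3 - <<'E'
from h import *
c=cam("top","top1")
for k in ["meter","mug","reel","red_box","tray","other_board"]:
    r=regions_of(k,"top")
    if r: b=r[0]["bbox"]; print(k,ray(c,b[0],b[1],0.02).round(3))
f=lambda u,v,z:ray(c,u/2.341+150,v/2.341+118,z).round(3)
print("block",f(275,133,.035),"jig front",f(465,222,.04),f(635,198,.04),"nest", [f(u,v,.08) for u,v in((548,119),)])
print("catch",f(556,194,.09), "frame top",f(480,75,.28),f(672,44,.28),f(480,75,.25),f(672,44,.25))
w=cam("wrist","w0"); print(camera("wrist")["mount"],w["intrinsics"])
E
```

```text
meter [0.461 0.457 0.02 ]
mug [0.625 0.438 0.02 ]
reel [0.725 0.153 0.02 ]
red_box [ 0.443 -0.258  0.02 ]
tray [0.577 0.155 0.02 ]
other_board [0.52  0.161 0.02 ]
block [0.622 0.145 0.035] jig front [ 0.499 -0.111  0.04 ] [ 0.53  -0.343  0.04 ] nest [array([ 0.633, -0.218,  0.08 ])]
catch [ 0.534 -0.225  0.09 ] frame top [ 0.657 -0.103  0.28 ] [ 0.69  -0.312  0.28 ] [ 0.662 -0.107  0.25 ] [ 0.696 -0.323  0.25 ]
[[ 9.99998752e-01  5.34671043e-04 -1.48633854e-03 -3.68792576e-04]
 [-1.39246417e-04  9.67146092e-01  2.54221199e-01 -7.00856417e-02]
 [ 1.57343122e-03 -2.54220675e-01  9.67144959e-01 -1.49210932e-01]
 [ 0.00000000e+00  0.00000000e+00  0.00000000e+00  1.00000000e+00]] [[336.09590801   0.         315.00900487]
 [  0.         336.09590801 200.16487363]
 [  0.           0.           1.        ]]
```

>>> servo_tool:
  moves:
    - [0.06,-0.018,-0.041,-0.0065,0]
    - [0.06,-0.018,-0.041,-0.0065,0]
    - [0.06,-0.018,-0.041,-0.0065,0]
    - [0.06,-0.018,-0.041,-0.0065,0]
    - [0.06,-0.018,-0.041,-0.0065,0]

```text
clock: 2.75
ee_pos: [0.3309, -0.3793, 0.2686]
orientation: [0.803, -0.596, 0.0, 0.0]
force: [0.5, -1.0, 0.4]
finger_gap: 0.061
```

>>> servo_tool:
  moves:
    - [0.06,-0.018,-0.041,-0.0065,0]
    - [0.06,-0.018,-0.041,-0.0065,0]
    - [0.06,-0.018,-0.041,-0.0065,0]
    - [0.06,-0.018,-0.041,-0.0065,0]
    - [0.06,-0.018,-0.041,-0.0065,0]

```text
clock: 3.25
ee_pos: [0.5011, -0.2334, 0.3011]
orientation: [0.803, -0.596, 0.0, 0.0]
force: [1.1, -0.5, 1.1]
finger_gap: 0.06
```

>>> servo_tool:
  moves:
    - [0.06,0,0,0,-8.55]
    - [0.06,0,0,0,-8.55]
    - [0.06,0,0,0,-8.55]
    - [0.06,0,0,0,-8.55]
    - [0.06,0,0,0,-8.55]

```text
clock: 3.75
ee_pos: [0.4998, -0.2349, 0.3006]
orientation: [0.966, -0.259, -0.0, 0.0]
force: [-0.0, -0.2, 0.1]
finger_gap: 0.06
```

>>> servo_tool:
  moves:
    - [0.06,0,0,0,-8.55]
    - [0.06,0,0,0,-8.55]
    - [0.06,0,0,0,-8.55]
    - [0.06,0,0,0,-8.55]
    - [0.06,0,0,0,-8.55]

```text
clock: 4.25
ee_pos: [0.4998, -0.2349, 0.3006]
orientation: [0.994, 0.111, -0.0, -0.0]
force: [-0.2, 0.0, -0.5]
finger_gap: 0.0601
```

>>> servo_tool:
  moves:
    - [0.06,0,0,0,-8.55]
    - [0.06,0,0,0,-8.55]
    - [0.06,0,0,0,-8.55]
    - [0.06,0,0,0,-8.55]
    - [0.06,0,0,0,-8.55]

```text
clock: 4.75
ee_pos: [0.4998, -0.2349, 0.3006]
orientation: [0.885, 0.466, -0.0, -0.0]
force: [-0.4, -0.3, 0.2]
finger_gap: 0.0604
```

>>> servo_tool:
  moves:
    - [0.06,0,0,0,-8.55]
    - [0.06,0,0,0,-8.55]
    - [0.06,0,0,0,-8.55]
    - [0.06,0,0,0,-8.55]
    - [0.06,0,0,0,-8.55]

```text
clock: 5.25
ee_pos: [0.4998, -0.2349, 0.3006]
orientation: [0.654, 0.756, 0.0, -0.0]
force: [0.2, -0.0, -1.3]
finger_gap: 0.0599
```

```bash
python3 - <<'E'
from h import *
c=cam("wrist","w1"); togo([.5,-.235,.3],98)
for k in ["jig","nest","frame","frame_knob","catch","catch_rib"]:
    print(k,[(round(r["confidence"],2),[round(float(v)) for v in r["bbox"]]) for r in regions_of(k,"wrist")[:2]])
E
```

```text
at [ 0.4998 -0.2349  0.3006] head 98.78 shift mm [-0.1  0.2  0.6] turn 0.78 t 5.3 F [-0.2 -0.1 -0. ] gap 0.060396572701929364
jig [(0.68, [322, 272, 205, 192]), (0.6, [322, 212, 60, 22])]
nest [(0.66, [305, 126, 49, 49]), (0.56, [322, 275, 202, 187])]
frame []
frame_knob [(0.32, [574, 269, 64, 34])]
catch [(0.76, [325, 213, 64, 22])]
catch_rib [(0.78, [320, 212, 64, 21])]
```

View pics/w1.png

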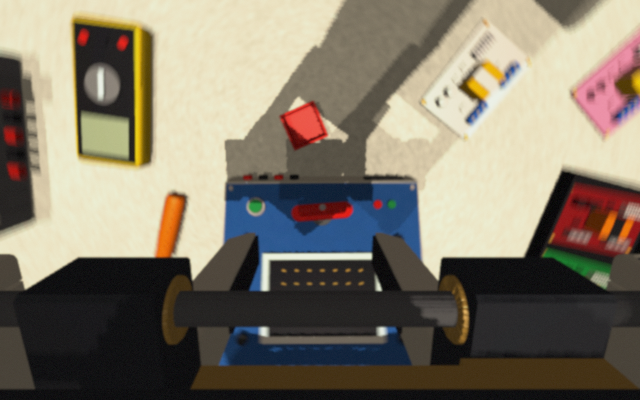

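```bash
python3 - <<'E'
import cv2
a=cv2.imread("pics/w1.png")[172:352,220:428]
cv2.imwrite("pics/w1z.png",cv2.resize(a,None,fx=3.3,fy=3.3,interpolation=cv2.INTER_CUBIC))
E
```

```text
(no output)
```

View pics/w1z.png

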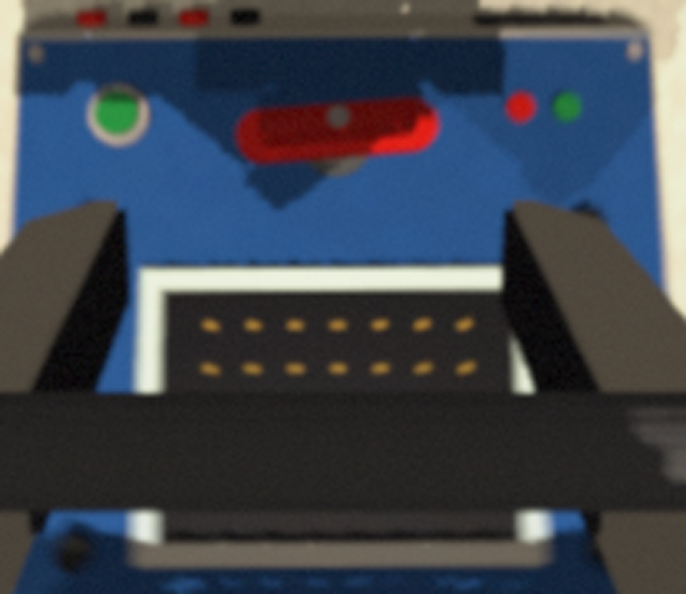

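```bash
cat >> h.py <<'E'
S=np.arctan2(104,205)
def nestT(p):  # p = jig x,y,yaw, nest distance up-slope from the panel's front edge; returns R,t of nest axes
    x,y,a,s=p; Rz=Ro.from_euler("z",a).as_matrix(); Rn=Rz@Ro.from_euler("y",-np.radians(27)).as_matrix()
    f=Rz@np.array([-.1025,0,.04])+[x,y,0]
    return Rn,f+Rn@np.array([s,0,0]),Rz
E
python3 - <<'E'
from h import *
c=load("w1"); top=load("top1")
P=np.array([[137,267],[130,567],[552,567],[165,292],[160,542],[517,542],[20,40],[648,38],[338,117]])/3.3+[220,172]
N=np.array([[-49.5,-69.5,5],[49.5,-69.5,5],[49.5,69.5,5],[-42.5,-62.5,5],[42.5,-62.5,5],[42.5,62.5,5]])/1000
w=np.array([1]*6+[.5,.5,.3])
def model(p):
    Rn,tn,Rz=nestT(p); X=list(N@Rn.T+tn)
    X+=[Rz@np.array([-.1025,y,.04])+[p[0],p[1],0] for y in(-.12,.12)]
    X+=[Rn@np.array([-.096,0,.045])+tn]
    return np.array(X)
f=lambda p:((proj(c,model(p))-P)*w[:,None]).ravel()
r=least_squares(f,[.6,-.22,.14,.12],loss="soft_l1"); p=r.x
print(p,(proj(c,model(p))-P).round(1).tolist())
Rn,tn,Rz=nestT(p); print("nest",tn.round(4),"yaw",np.degrees(p[2]))
np.savez("jig.npz",p=p)
# check against top view, with frame angle scan
g=(proj(top,model(p))-[150,118])*2.341; print("top crop",g.round(0).tolist())
for th in(1.7,1.8,1.9,2.0):
    d=np.array([-np.cos(th),0,np.sin(th)]); n=np.array([np.sin(th),0,np.cos(th)])
    H=np.array([.075,0,.012]); X=np.array([H+.151*d+[0,y,0] for y in(-.105,.105)])@Rn.T+tn
    print(th,((proj(top,X)-[150,118])*2.341).round(0).tolist(),X.round(3).tolist())
E
```

```text
[ 0.61610477 -0.20855548  0.14592181  0.13567264] [[1.5, 0.8], [1.0, -0.3], [-2.2, -0.6], [-1.2, -0.8], [-1.7, 0.6], [1.9, 0.3], [-0.9, -0.1], [1.5, 0.1], [0.2, 0.9]]
nest [ 0.6343 -0.2059  0.1016] yaw 8.360703967686712
top crop [[597.0, 145.0], [595.0, 73.0], [487.0, 89.0], [592.0, 141.0], [590.0, 79.0], [493.0, 94.0], [634.0, 196.0], [460.0, 223.0], [555.0, 197.0]]
1.7 [[672.0, 70.0], [479.0, 99.0]] [[0.66, -0.308, 0.289], [0.63, -0.1, 0.289]]
1.8 [[671.0, 56.0], [478.0, 85.0]] [[0.674, -0.306, 0.293], [0.644, -0.098, 0.293]]
1.9 [[669.0, 42.0], [476.0, 71.0]] [[0.689, -0.304, 0.296], [0.659, -0.096, 0.296]]
2.0 [[668.0, 28.0], [474.0, 57.0]] [[0.704, -0.302, 0.297], [0.673, -0.094, 0.297]]
```

>>> servo_tool:
  moves:
    - [0.06,0.0025,0.043,0.0045,0.2]
    - [0.06,0.0025,0.043,0.0045,0.2]
    - [0.06,0.0025,0.043,0.0045,0]
    - [0.06,0,0.01,0,0]
    - [0.06,0,0.01,0,0]

```text
clock: 6.1
ee_pos: [0.647, -0.2073, 0.2865]
orientation: [0.66, 0.752, -0.0, -0.0]
force: [0.2, -0.5, 0.5]
finger_gap: 0.0601
```

>>> servo_tool:
  moves:
    - [0.06,0,0.008,0,0]
    - [0.06,0,0.008,0,0]
    - [0.06,0,0.008,0,0]
    - [0.06,0,0.008,0,0]
    - [0.06,0,0.006,0,0]

```text
clock: 6.6
ee_pos: [0.6845, -0.2028, 0.2874]
orientation: [0.66, 0.752, -0.0, 0.0]
force: [-4.4, -0.2, 2.2]
finger_gap: 0.0602
```

>>> servo_tool:
  moves:
    - [0.06,0,-0.03,0,0]
    - [0.06,0,-0.033,0,0]
    - [0.06,0.045,0,0,0]
    - [0.06,0.045,0,0,0]
    - [0.06,0.045,0,0,0]

```text
clock: 7.1
ee_pos: [0.604, -0.0757, 0.2872]
orientation: [0.66, 0.751, 0.0, 0.0]
force: [0.5, 0.6, -0.1]
finger_gap: 0.0604
```

>>> servo_tool:
  moves:
    - [0.06,0.045,0,0,0]
    - [0.06,0.045,0,0,0]
    - [0.06,0.045,0,0,0]
    - [0.06,0.045,0,0,0]
    - [0.06,0.046,0,0,0]

```text
clock: 7.6
ee_pos: [0.5746, 0.149, 0.2873]
orientation: [0.66, 0.752, 0.001, 0.0]
force: [0.4, -0.5, -0.1]
finger_gap: 0.0598
```

>>> servo_tool:
  moves:
    - [0.06,0,0,0.019,6]
    - [0.06,0,0,0.018,6]
    - [0.06,0,0,0,6]
    - [0.06,0,0,0,0]

```text
clock: 8.0
ee_pos: [0.5749, 0.1474, 0.2497]
orientation: [0.769, 0.639, -0.0, -0.0]
force: [0.3, -0.2, 0.4]
finger_gap: 0.0603
```

```bash
python3 - <<'E'
from h import *
c=cam("wrist","w2"); togo([.57,.145,.25],80)
for k in ["board","board_block","board_terminals"]:
    print(k,[(round(r["confidence"],2),[round(float(v)) for v in r["bbox"]]) for r in regions_of(k,"wrist")[:3]])
t=cam("top","top2")
a=c["pixels"][60:340,180:480,::-1]
cv2.imwrite("pics/w2z.png",cv2.resize(a,None,fx=2.1,fy=2.1,interpolation=cv2.INTER_CUBIC))
E
```

```text
at [0.575  0.1473 0.2502] head 79.61 shift mm [-3.2 -4.5  0.2] turn -0.39 t 8.05 F [-0.2  0.4  0.7] gap 0.06020742185841404
board [(0.94, [260, 17, 64, 28]), (0.79, [324, 211, 100, 66]), (0.6, [96, 44, 91, 88])]
board_block [(0.88, [96, 47, 95, 84]), (0.74, [343, 278, 45, 31]), (0.72, [322, 212, 102, 68])]
board_terminals [(0.67, [99, 44, 91, 88]), (0.65, [259, 14, 65, 23]), (0.57, [322, 211, 106, 69])]
```

View pics/w2z.png

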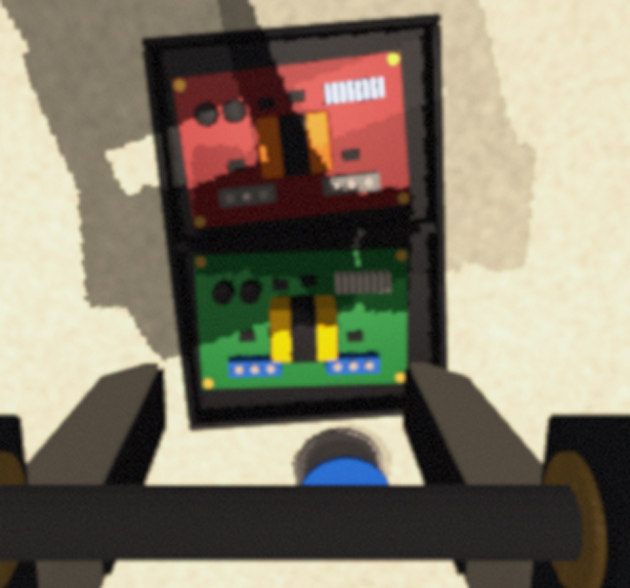

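```bash
python3 - <<'E'
from h import *
c=load("w2")
P=np.array([[192,254],[409,250],[408,383],[200,390]])/2.1+[180,60]
L=np.array([[-.04,-.06],[-.04,.06],[.04,.06],[.04,-.06]])
def m(p): 
    R=Ro.from_euler("z",p[2]).as_matrix()[:2,:2]; return np.c_[L@R.T+p[:2],np.full(4,.010)]
r=least_squares(lambda p:(proj(c,m(p))-P).ravel(),[.62,.145,-.17]); print(r.x,np.degrees(r.x[2]),(proj(c,m(r.x))-P).round(1).tolist())
B=np.array([[270,297],[337,297],[337,360],[270,360]])/2.1+[180,60]
print([ray(c,u,v,.038).round(4).tolist() for u,v in B])
# color mask fit
hsv=cv2.cvtColor(np.ascontiguousarray(c["pixels"]),cv2.COLOR_RGB2HSV); k=((hsv[...,0]>50)&(hsv[...,0]<80)&(hsv[...,1]>100)).astype(np.uint8)
k=cv2.morphologyEx(k,cv2.MORPH_CLOSE,np.ones((15,15)))
n,l,s,_=cv2.connectedComponentsWithStats(k); i=1+s[1:,4].argmax(); q=cv2.minAreaRect(np.argwhere(l==i)[:,::-1].astype(np.float32)); print(q, ray(c,*q[0],.010).round(4))
T=ray(c,*q[0],.010)
togo([r.x[0],r.x[1],.10],np.degrees(r.x[2])+90)
E
```

```text
[ 0.62344065  0.15015841 -0.15689045] -8.989160470327965 [[0.9, 0.7], [-0.6, -0.2], [-1.2, -0.0], [1.0, -0.8]]
[[0.5988, 0.1365, 0.038], [0.6054, 0.1713, 0.038], [0.6402, 0.1655, 0.038], [0.6335, 0.1298, 0.038]]
((329.2017517089844, 210.92930603027344), (83.03294372558594, 112.3352279663086), 86.633544921875) [0.6223 0.1569 0.01  ]
at [0.5749 0.1471 0.2505] head 79.58 shift mm [ 11.8  47.  150.6] turn -1.43 t 8.25 F [-0.2 -0.3 -0.4] gap 0.06010972963236361
```

>>> servo_tool:
  moves:
    - [0.06,0.0115,0.046,0,-1]
    - [0.06,0,0,0.05,0]
    - [0.06,0,0,0.05,0]
    - [0.06,0,0,0.045,0]
    - [0.06,0,0,0.03,0]
  newtons: 15

```text
clock: 8.75
ee_pos: [0.6209, 0.1497, 0.0721]
orientation: [0.763, 0.646, -0.001, -0.001]
force: [-0.9, 0.0, -0.8]
finger_gap: 0.0598
```

```bash
python3 - <<'E'
from h import *
c=cam("wrist","w3"); togo([.623,.1505,.032],80.5)
cv2.imwrite("pics/w3z.png",np.ascontiguousarray(c["pixels"][100:,120:520,::-1]))
E
```

```text
at [0.619  0.1494 0.0681] head 80.55 shift mm [ 1.9  4.  36.1] turn 0.05 t 8.8 F [-2.8 -0.7 -4.4] gap 0.059681037712529285
```

View pics/w3z.png

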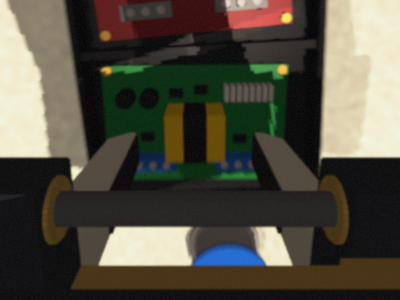

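>>> servo_tool:
  moves:
    - [0.06,0.0015,0.0025,0.02,0]
    - [0.06,0,0,0.012,0]
    - [0.06,0,0,0.004,0]
    - [0.06,0,0,0,0]

```text
clock: 9.2
ee_pos: [0.6248, 0.151, 0.0396]
orientation: [0.763, 0.646, 0.0, 0.0]
force: [0.0, 0.3, 1.4]
finger_gap: 0.0599
```

>>> servo_tool:
  moves:
    - [0.03,0,0,0,0]
    - [0.03,0,0,0,0]
    - [0.03,0,0,0,0]
    - [0.03,0,0,0,0]
    - [0.03,0,0,0,0]
  newtons: 15

```text
clock: 9.7
ee_pos: [0.6249, 0.1509, 0.0397]
orientation: [0.763, 0.646, 0.0, 0.0]
force: [-1.7, -1.7, 6.0]
finger_gap: 0.0361
```

>>> servo_tool:
  moves:
    - [0.055,0,0,0,0]
    - [0.055,0,0,0,0]
    - [0.055,0,0,0.004,0]
    - [0.055,0,0,0.0035,0]
    - [0.055,0,0,0,0]

```text
clock: 10.2
ee_pos: [0.6243, 0.151, 0.0308]
orientation: [0.763, 0.646, -0.001, -0.0]
force: [-0.4, -0.3, 0.4]
finger_gap: 0.0547
```

>>> servo_tool:
  moves:
    - [0.03,0,0,0,0]
    - [0.03,0,0,0,0]
    - [0.03,0,0,0,0]
    - [0.03,0,0,0,0]
  newtons: 15

```text
clock: 10.6
ee_pos: [0.6248, 0.1511, 0.0318]
orientation: [0.763, 0.646, 0.0, 0.0]
force: [0.5, -1.0, -0.1]
finger_gap: 0.0358
```

>>> servo_tool:
  moves:
    - [0.03,0,0,-0.01,0]
    - [0.03,0,0,-0.03,0]
    - [0.03,0,0,-0.03,0]
    - [0.03,0,0,0,0]

```text
clock: 11.0
ee_pos: [0.6267, 0.1514, 0.1062]
orientation: [0.763, 0.646, 0.003, 0.002]
force: [0.6, -0.6, -2.3]
finger_gap: 0.0358
```

>>> servo_tool:
  moves:
    - [0.03,0,0,-0.045,0]
    - [0.03,0,0,-0.045,0]
    - [0.03,0,0,-0.045,0]
    - [0.03,0,0,-0.04,0]
    - [0.03,0,0,0,0]

```text
clock: 11.5
ee_pos: [0.6263, 0.1514, 0.2819]
orientation: [0.763, 0.646, 0.004, 0.002]
force: [0.7, 0.0, -2.4]
finger_gap: 0.036
```

```bash
python3 - <<'E'
from h import *
c=cam("wrist","w4"); togo([.6,-.2,.28],98.4)
cv2.imwrite("pics/w4z.png",cv2.resize(np.ascontiguousarray(c["pixels"][200:400,180:460,::-1]),None,fx=2.8,fy=2.8,interpolation=cv2.INTER_CUBIC))
E
```

```text
at [0.6253 0.1512 0.2783] head 80.5 shift mm [-350.5   33.1   -2. ] turn -17.9 t 11.55 F [ 0.4 -0.1 -4.1] gap 0.036041460638910866
```

View pics/w4z.png

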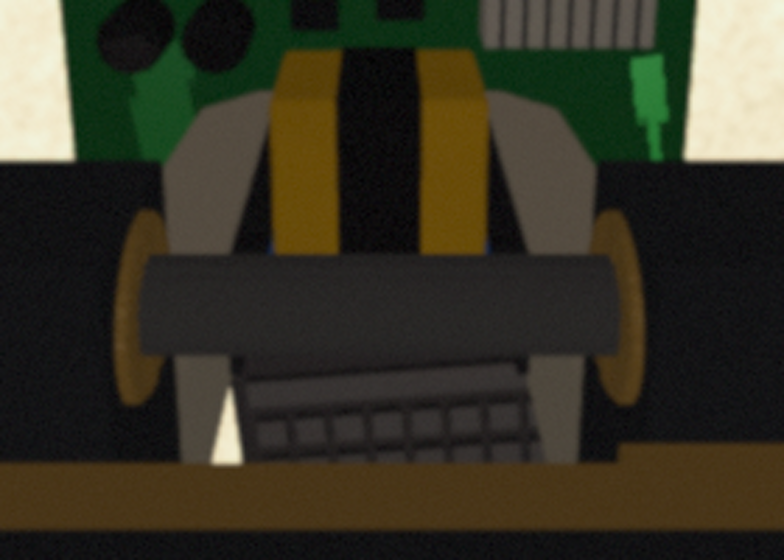

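```bash
python3 - <<'E'
from h import *
c=camera("wrist"); M=np.linalg.inv(np.array(c["mount"])); K=c["intrinsics"]
def pv(X): q=K@(M[:3,:3]@X+M[:3,3]); return q[:2]/q[2]
# board frame -> tool: x_b -> tool y, z_b -> -tool z ; unknown gx (tool y of board origin = -gx) and pitch a about tool x
def f(p):
    gx,a=p; r=[]
    for xb,zb,v in((-.015,.033,200+98/2.8),(-.015,.005,200+50/2.8)):
        d=np.array([xb-gx,zb-.0288]); ca,sa=np.cos(a),np.sin(a)
        X=np.array([0,ca*d[0]-sa*d[1],-.002-(sa*d[0]+ca*d[1])]); r.append(pv(X)[1]-v)
    return r
r=least_squares(f,[0,0]); print("gx,pitch(+ = hinge side up)",r.x,r.fun)
p=np.load("jig.npz")["p"]; Rn,tn,Rz=nestT(p); gx=.002
E=tn+Rn@[.0395,0,0]
g0=E+Rz@[gx-.04,0,.0288]; g1=E+Rn@[gx-.04,0,.0288]
print("E",E,"level TCP",g0-[0,0,.002],"seated TCP",g1-[0,0,.002]); togo(g0+[0,0,.05-.002],98.4)
E
```

```text
gx,pitch(+ = hinge side up) [0.00168402 0.02923951] [ 0.00000000e+00 -2.84217094e-14]
E [ 0.66911531 -0.20076471  0.11952671] level TCP [ 0.63151916 -0.20629008  0.14632671] seated TCP [ 0.62268092 -0.207589    0.12593606]
at [0.6244 0.151  0.2759] head 80.49 shift mm [-351.2   66.1   79.6] turn -17.91 t 11.6 F [-0.2  0.  -3.6] gap 0.03609124302598174
```

>>> servo_tool:
  moves:
    - [0.03,-0.02,0,0,0]
    - [0.03,-0.04,0,0,0]
    - [0.03,-0.04,0,0,0]
    - [0.03,-0.04,0,0,0]
    - [0.03,-0.04,0,0,0]

```text
clock: 12.1
ee_pos: [0.5934, -0.0287, 0.2744]
orientation: [0.763, 0.646, -0.001, -0.001]
force: [0.7, 0.3, -3.2]
finger_gap: 0.0359
```

>>> servo_tool:
  moves:
    - [0.03,-0.04,0,0,0]
    - [0.03,-0.04,0,0,0]
    - [0.03,-0.04,0,0,0]
    - [0.03,-0.03,0,0,0]
    - [0.03,-0.021,0,0,0]

```text
clock: 12.6
ee_pos: [0.5648, -0.1976, 0.2743]
orientation: [0.764, 0.645, -0.001, -0.002]
force: [0.8, 0.4, -2.8]
finger_gap: 0.0357
```

>>> servo_tool:
  moves:
    - [0.03,0,0,0,-4.5]
    - [0.03,0,0,0,-4.5]
    - [0.03,0,0,0,-4.5]
    - [0.03,0,0,0,-4.4]
    - [0.03,0,0,0,0]

```text
clock: 13.1
ee_pos: [0.5655, -0.1955, 0.2746]
orientation: [0.653, 0.757, -0.001, -0.002]
force: [0.3, -0.3, -2.8]
finger_gap: 0.0361
```

```bash
python3 - <<'E'
from h import *
togo([.6315,-.2063,.1963],98.4)
c=cam("wrist","w5"); cv2.imwrite("pics/w5z.png",c["pixels"][:,:,::-1])
P=proj(c,np.array([[0,0,0]]))
E
```

```text
at [ 0.5655 -0.1955  0.2746] head 98.43 shift mm [-20.4  63.9  78. ] turn 0.03 t 13.1 F [ 0.3 -0.3 -2.8] gap 0.036091820980705014
```

>>> servo_tool:
  moves:
    - [0.03,-0.0102,0.032,0,0]
    - [0.03,-0.0102,0.032,0,0]
    - [0.03,0,0,0.03,0]
    - [0.03,0,0,0.03,0]
    - [0.03,0,0,0.02,0]

```text
clock: 13.65
ee_pos: [0.6318, -0.2059, 0.1931]
orientation: [0.654, 0.756, -0.001, -0.002]
force: [-0.2, 0.3, -2.6]
finger_gap: 0.0358
```

>>> servo_tool:
  moves:
    - [0.03,0,0,0.015,0]
    - [0.03,0,0,0.013,0]
    - [0.03,0,0,0.005,0]
    - [0.03,0,0,0,0]
  newtons: 9

```text
clock: 14.05
ee_pos: [0.6329, -0.206, 0.1633]
orientation: [0.654, 0.757, -0.0, -0.0]
force: [0.0, 0.1, -3.2]
finger_gap: 0.0361
```

```bash
python3 - <<'E'
from h import *
togo([.6315,-.2063,.1463],98.4)
c=cam("wrist","w6"); cv2.imwrite("pics/w6z.png",cv2.resize(np.ascontiguousarray(c["pixels"][120:360,180:460,::-1]),None,fx=2.5,fy=2.5,interpolation=cv2.INTER_CUBIC))
p=np.load("jig.npz")["p"]; Rn,tn,Rz=nestT(p)
N=np.array([[-49.5,-69.5,5],[-49.5,69.5,5],[-42.5,-62.5,5],[-42.5,62.5,5]])/1000
print(((proj(c,N@Rn.T+tn)-[180,120])*2.5).round())
E
```

```text
at [ 0.6329 -0.206   0.1633] head 98.36 shift mm [-0.1 -1.4 17. ] turn -0.04 t 14.05 F [ 0.   0.1 -3.2] gap 0.036061223066985795
[[ 78.  77.]
 [591.  77.]
 [103. 102.]
 [566. 102.]]
```

View pics/w6z.png

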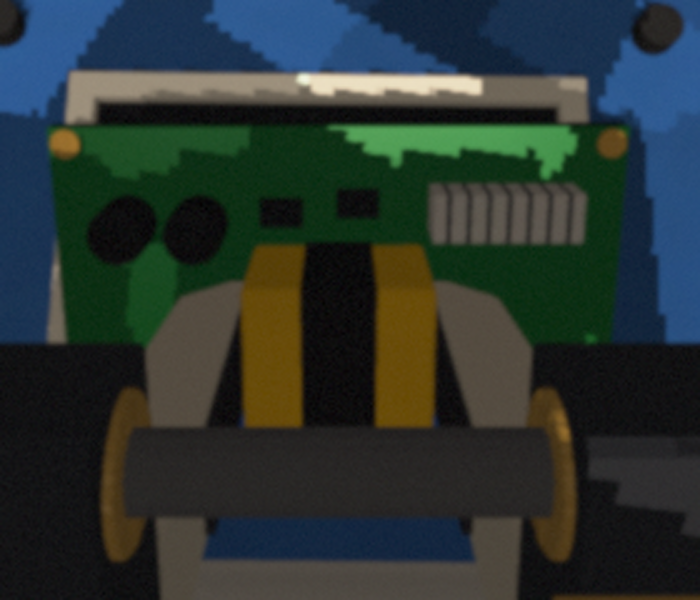

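>>> servo_tool:
  moves:
    - [0.03,-0.003,-0.002,0,0]
    - [0.03,0,0,0.006,0]
    - [0.03,0,0,0.005,0]
    - [0.03,0,0,0.003,0]
    - [0.03,0,0,0,0]

```text
clock: 14.6
ee_pos: [0.6312, -0.2093, 0.1491]
orientation: [0.654, 0.757, -0.0, -0.0]
force: [-0.8, -0.3, -2.4]
finger_gap: 0.0359
```

>>> servo_tool:
  moves:
    - [0.03,0,0,0.0015,0]
    - [0.03,0,0,0,0]

```text
clock: 14.8
ee_pos: [0.6313, -0.2092, 0.1481]
orientation: [0.653, 0.757, -0.0, -0.0]
force: [-2.0, -0.3, -1.3]
finger_gap: 0.036
```

>>> servo_tool:
  moves:
    - [0.03,0,0,0.0015,0]
    - [0.03,0,0,0,0]

```text
clock: 15.0
ee_pos: [0.6314, -0.2092, 0.1465]
orientation: [0.653, 0.757, -0.0, -0.0]
force: [-2.3, -0.8, -0.2]
finger_gap: 0.036
```

>>> servo_tool:
  moves:
    - [0.03,0,-0.002,0.003,0]
    - [0.03,0,-0.002,0.0033,0]
    - [0.03,0,0,0,0]

```text
clock: 15.3
ee_pos: [0.6271, -0.2097, 0.1396]
orientation: [0.654, 0.757, -0.0, -0.0]
force: [0.5, -0.3, -2.3]
finger_gap: 0.0358
```

>>> servo_tool:
  moves:
    - [0.03,0,-0.0015,0.0034,0]
    - [0.03,0,-0.0015,0.0035,0]
    - [0.03,0,0,0,0]

```text
clock: 15.6
ee_pos: [0.6241, -0.2102, 0.1327]
orientation: [0.654, 0.757, -0.0, -0.001]
force: [-0.0, 0.9, -2.1]
finger_gap: 0.0358
```

```bash
python3 - <<'E'
from h import *
togo([.6225,-.2107,.1259],98.4)
c=cam("wrist","w7"); cv2.imwrite("pics/w7z.png",cv2.resize(np.ascontiguousarray(c["pixels"][120:360,180:460,::-1]),None,fx=2.5,fy=2.5,interpolation=cv2.INTER_CUBIC))
E
```

```text
at [ 0.6241 -0.2102  0.1327] head 98.38 shift mm [-0.3 -1.7  6.8] turn -0.02 t 15.6 F [-0.   0.9 -2.1] gap 0.03584047317848823
```

View pics/w7z.png

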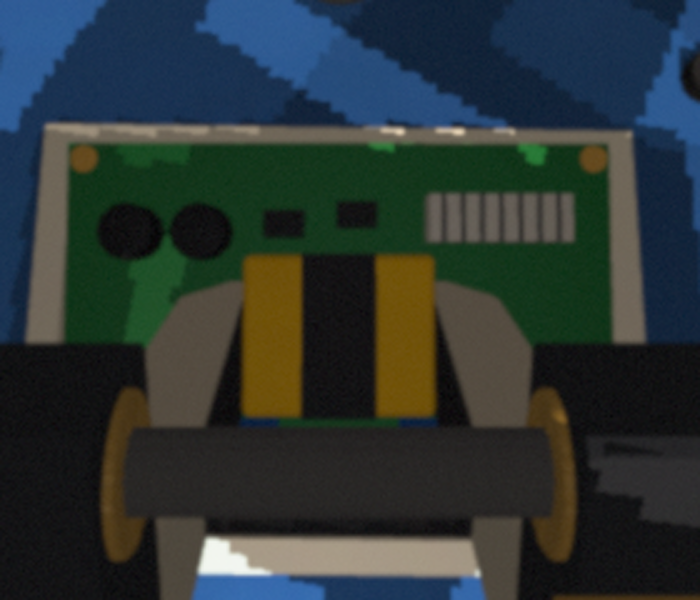

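>>> servo_tool:
  moves:
    - [0.03,0,0.0032,-0.0016,0]
    - [0.03,0,-0.001,0.0035,0]
    - [0.03,0,-0.001,0.0035,0]
    - [0.03,0,0,0,0]

```text
clock: 16.05
ee_pos: [0.6255, -0.2101, 0.1277]
orientation: [0.653, 0.757, -0.0, -0.0]
force: [0.3, -0.5, -2.3]
finger_gap: 0.036
```

>>> servo_tool:
  moves:
    - [0.03,0,0,0.0015,0]
    - [0.03,0,0,0,0]

```text
clock: 16.25
ee_pos: [0.6258, -0.21, 0.1273]
orientation: [0.653, 0.757, 0.0, 0.0]
force: [-2.0, 0.9, 5.5]
finger_gap: 0.0359
```

```bash
python3 - <<'E'
from h import *
togo([.6225,-.2107,.1259],98.4)
c=cam("wrist","w8"); cv2.imwrite("pics/w8z.png",cv2.resize(np.ascontiguousarray(c["pixels"][120:360,180:460,::-1]),None,fx=2.5,fy=2.5,interpolation=cv2.INTER_CUBIC))
E
```

```text
at [ 0.6258 -0.21    0.1273] head 98.39 shift mm [-0.2 -3.4  1.4] turn -0.01 t 16.25 F [-2.   0.9  5.5] gap 0.03589379678214226
```

View pics/w8z.png

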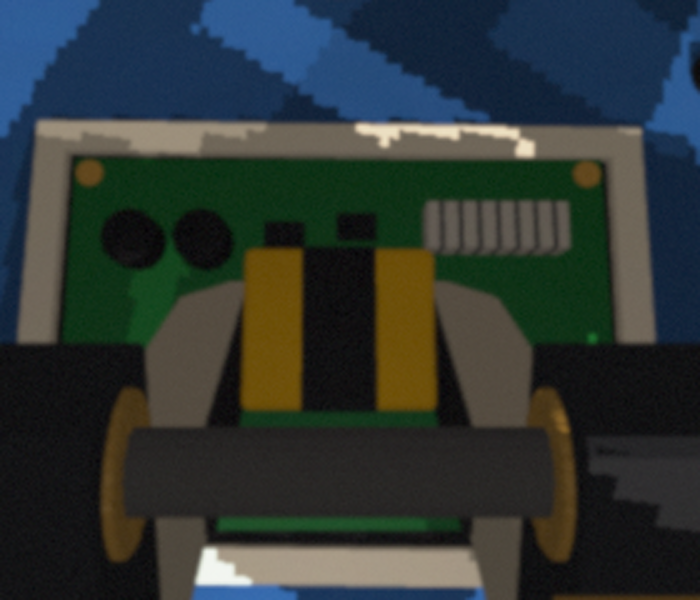

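>>> servo_tool:
  moves:
    - [0.045,0,0,0,0]
    - [0.055,0,0,0,0]
    - [0.055,0,0,0,0]
    - [0.055,0,0,-0.01,0]
    - [0.055,0,-0.005,-0.03,0]

```text
clock: 16.8
ee_pos: [0.6198, -0.2102, 0.1649]
orientation: [0.653, 0.757, -0.001, -0.002]
force: [0.6, 0.0, -0.7]
finger_gap: 0.0547
```

>>> servo_tool:
  moves:
    - [0.055,0,-0.02,-0.04,0]
    - [0.04,0,-0.03,-0.03,0]
    - [0.02,0,-0.03,-0.02,0]
    - [0,0,-0.02,-0.02,0]
    - [0,0,0,0,0]

```text
clock: 17.3
ee_pos: [0.5212, -0.2262, 0.2803]
orientation: [0.654, 0.757, 0.0, 0.002]
force: [-0.3, -0.5, -0.1]
finger_gap: 0.0274
```

```bash
python3 - <<'E'
from h import *
p=np.load("jig.npz")["p"]; Rn,tn,Rz=nestT(p); tn=tn+Rz@[-.0006,-.003,0]
np.savez("nest.npz",R=Rn,t=tn,Rz=Rz); print(tn)
H=tn+Rn@[.075,0,.012]
for th in (2.05,1.8,1.5,1.2,.9,.6,.3,.1,0):
    d=np.array([-np.cos(th),0,np.sin(th)]); 
    e=np.array([.075,0,.012])+.151*d   # edge in nest
    n=np.array([np.sin(th),0,np.cos(th)]) # outer normal
    print(th,(tn+Rn@e).round(4),(Rn@n).round(3), "centre of outer face 15mm in",(tn+Rn@(e-.015*d+.004*n)).round(4))
togo([.72,-.2,.36],98.4)
c=cam("wrist","w9"); s=cam("scene","s9")
cv2.imwrite("pics/w9z.png",np.vstack([cv2.resize(np.ascontiguousarray(c["pixels"][:,120:520,::-1]),(500,500)),np.zeros((1,500,3),np.uint8)]))
E
```

```text
[ 0.63413718 -0.20893755  0.10159409]
2.05 [ 0.6961 -0.1998  0.2973] [ 0.989  0.145 -0.008] centre of outer face 15mm in [ 0.6999 -0.1993  0.2823]
1.8 [ 0.6591 -0.2053  0.2929] [0.961 0.141 0.24 ] centre of outer face 15mm in [ 0.6665 -0.2042  0.2793]
1.5 [ 0.6178 -0.2113  0.2757] [0.848 0.125 0.516] centre of outer face 15mm in [ 0.6288 -0.2097  0.2649]
1.2 [ 0.5834 -0.2164  0.2469] [0.659 0.097 0.746] centre of outer face 15mm in [ 0.5971 -0.2144  0.2399]
0.9 [ 0.559  -0.22    0.2091] [0.411 0.06  0.909] centre of outer face 15mm in [ 0.5741 -0.2178  0.2065]
0.6 [ 0.5467 -0.2218  0.1657] [0.127 0.019 0.992] centre of outer face 15mm in [ 0.5619 -0.2195  0.1678]
0.3 [ 0.5477 -0.2216  0.1206] [-0.169 -0.025  0.985] centre of outer face 15mm in [ 0.5616 -0.2196  0.1271]
0.1 [ 0.5556 -0.2205  0.0916] [-0.359 -0.053  0.932] centre of outer face 15mm in [ 0.568  -0.2187  0.1007]
0 [ 0.5618 -0.2196  0.0778] [-0.449 -0.066  0.891] centre of outer face 15mm in [ 0.5732 -0.2179  0.0882]
at [ 0.5212 -0.2262  0.2803] head 98.32 shift mm [ -3.1 200.8 -78.9] turn -0.08 t 17.3 F [-0.3 -0.5 -0.1] gap 0.027405381493312203
```

View pics/w9z.png

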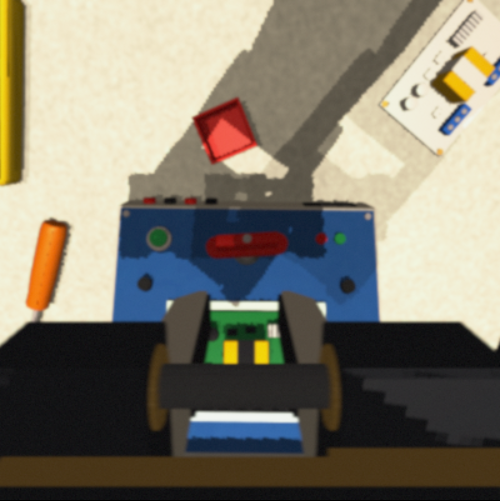

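```bash
python3 - <<'E'
from h import *
d=np.load("nest.npz"); Rz,t=d["Rz"],d["t"]
a=np.radians(27); s=.025
def uz(th,side):
    x=.075-(.151-s)*np.cos(th)+.004*np.sin(th); z=.012+(.151-s)*np.sin(th)+.004*np.cos(th)
    return np.array([x*np.cos(a)-z*np.sin(a)+side*.0075, x*np.sin(a)+z*np.cos(a)+.017])
P=[uz(th,1) for th in (2.04,1.85,1.65,1.45,1.25,1.05,.85,.65,.5)]+[uz(th,-1) for th in (.4,.3,.2,.1,0)]
P=np.array(P); print("first TCP",(t+Rz@[P[0,0],0,P[0,1]]).round(4)); print("steps tool y,z mm"); print(np.c_[np.diff(P[:,0]),-np.diff(P[:,1])].round(4)*1000)
print("end TCP",(t+Rz@[P[-1,0],0,P[-1,1]]).round(4))
print(P.round(4).tolist())
togo(t+Rz@[P[0,0]+.02,0,.36-t[2]],98.36)
E
```

```text
first TCP [ 0.706  -0.1984  0.2893]
steps tool y,z mm
[[-23.9   1.6]
 [-24.3   6.5]
 [-22.6  11.2]
 [-19.9  15.4]
 [-16.4  19.1]
 [-12.3  22. ]
 [ -7.7  24. ]
 [ -2.6  18.7]
 [-15.1  12.6]
 [  1.1  12.6]
 [  2.4  12.4]
 [  3.6  12.1]
 [  4.8  11.7]]
end TCP [ 0.5746 -0.2177  0.1097]
[[0.0726, 0.1877], [0.0488, 0.1862], [0.0244, 0.1797], [0.0019, 0.1685], [-0.018, 0.1531], [-0.0344, 0.134], [-0.0467, 0.112], [-0.0544, 0.0881], [-0.057, 0.0694], [-0.0721, 0.0568], [-0.071, 0.0442], [-0.0686, 0.0318], [-0.065, 0.0198], [-0.0602, 0.0081]]
at [ 0.5221 -0.2255  0.2771] head 98.36 shift mm [ 1.00e-01  2.06e+02 -8.26e+01] turn 0.0 t 17.4 F [-0.1  0.3  0. ] gap 0.019501578312171
```

>>> servo_tool:
  moves:
    - [0,0,0,-0.042,0]
    - [0,0,0,-0.042,0]
    - [0,0,0.04,0,0]
    - [0,0,0.045,0,0]
    - [0,0,0.045,0,0]

```text
clock: 17.9
ee_pos: [0.6526, -0.2057, 0.3595]
orientation: [0.653, 0.757, -0.0, -0.0]
force: [-0.6, -0.0, 1.0]
finger_gap: 0.0003
```

>>> servo_tool:
  moves:
    - [0,0,0.045,0,0]
    - [0,0,0.037,0,0]
    - [0,0,0,0,0]
    - [0,0,0,0.04,0]
    - [0,0,0,0.031,0]

```text
clock: 18.4
ee_pos: [0.7316, -0.1939, 0.2865]
orientation: [0.653, 0.757, -0.0, -0.001]
force: [0.8, 0.1, -0.2]
finger_gap: 0.001
```

```bash
python3 - <<'E'
from h import *
togo([0.706,-0.1984,0.2893],98.36)
E
```

```text
at [ 0.7316 -0.1939  0.2865] head 98.42 shift mm [ -0.7 -26.   -2.8] turn 0.06 t 18.4 F [ 0.8  0.1 -0.2] gap 0.001017677672353676
```

>>> servo_tool:
  moves:
    - [0,0,-0.01,0,0]
    - [0,0,-0.01,0,0]
    - [0,0,-0.009,0,0]
    - [0,0,-0.012,0,0]
    - [0,0,-0.012,0,0]

```text
clock: 18.9
ee_pos: [0.6792, -0.2016, 0.2882]
orientation: [0.653, 0.757, 0.0, -0.0]
force: [4.5, 1.1, -1.7]
finger_gap: 0.0002
```

>>> servo_tool:
  moves:
    - [0,0,-0.012,0.003,0]
    - [0,0,-0.012,0.0035,0]
    - [0,0,-0.0113,0.0055,0]
    - [0,0,-0.0113,0.0057,0]
    - [0,0,0,0,0]

```text
clock: 19.4
ee_pos: [0.6321, -0.2088, 0.2706]
orientation: [0.654, 0.757, -0.0, -0.001]
force: [-0.5, 1.1, 0.6]
finger_gap: 0.0007
```

>>> servo_tool:
  moves:
    - [0,0,-0.01,0.0077,0]
    - [0,0,-0.01,0.0077,0]
    - [0,0,-0.0082,0.0095,0]
    - [0,0,-0.0082,0.0096,0]

```text
clock: 19.8
ee_pos: [0.5975, -0.2139, 0.2371]
orientation: [0.653, 0.757, 0.0, 0.0]
force: [2.5, 0.2, 1.1]
finger_gap: 0.0005
```

>>> servo_tool:
  moves:
    - [0,0,-0.0062,0.011,0]
    - [0,0,-0.0061,0.011,0]
    - [0,0,-0.0039,0.012,0]
    - [0,0,-0.0038,0.012,0]

```text
clock: 20.2
ee_pos: [0.5771, -0.2172, 0.1903]
orientation: [0.653, 0.757, 0.0, 0.0]
force: [2.3, 0.7, 1.3]
finger_gap: 0.0005
```

>>> servo_tool:
  moves:
    - [0,0,-0.0013,0.0093,0]
    - [0,0,-0.0013,0.0093,0]

```text
clock: 20.4
ee_pos: [0.5745, -0.2176, 0.1718]
orientation: [0.654, 0.757, -0.0, -0.0]
force: [1.5, 0.6, 1.2]
finger_gap: 0.0006
```

>>> servo_tool:
  moves:
    - [0,0,-0.006,0.006,0]
    - [0,0,-0.006,0.006,0]
    - [0,0,0,0.006,0]
    - [0,0,0,0.006,0]

```text
clock: 20.8
ee_pos: [0.5626, -0.2195, 0.1485]
orientation: [0.654, 0.757, -0.0, 0.0]
force: [0.5, 0.4, 1.7]
finger_gap: 0.0005
```

>>> servo_tool:
  moves:
    - [0,0,0.001,0.006,0]
    - [0,0,0.001,0.006,0]
    - [0,0,0.0015,0.006,0]
    - [0,0,0.0015,0.006,0]

```text
clock: 21.2
ee_pos: [0.5681, -0.2187, 0.1243]
orientation: [0.653, 0.757, 0.0, 0.0]
force: [0.6, -0.5, 2.8]
finger_gap: 0.0005
```

>>> servo_tool:
  moves:
    - [0,0,0.002,0.005,0]
    - [0,0,0,0,0]

```text
clock: 21.4
ee_pos: [0.5696, -0.2181, 0.1188]
orientation: [0.653, 0.757, -0.0, -0.001]
force: [-0.0, 0.3, -0.1]
finger_gap: 0.0008
```

>>> servo_tool:
  moves:
    - [0,0,0.002,0.003,0]
    - [0,0,0.001,0.003,0]
    - [0,0,0,0,0]

```text
clock: 21.7
ee_pos: [0.5728, -0.2178, 0.1134]
orientation: [0.653, 0.757, 0.0, -0.0]
force: [0.7, -0.1, 0.4]
finger_gap: 0.0004
```

>>> servo_tool:
  moves:
    - [0,0,0,0.002,0]
    - [0,0,0,0,0]

```text
clock: 21.9
ee_pos: [0.5728, -0.2179, 0.1118]
orientation: [0.653, 0.757, 0.0, 0.0]
force: [0.0, -0.3, 1.7]
finger_gap: 0.0004
```

>>> servo_tool:
  moves:
    - [0,0,0,0.0015,0]
    - [0,0,0,0,0]

```text
clock: 22.1
ee_pos: [0.573, -0.218, 0.1106]
orientation: [0.654, 0.757, 0.0, 0.0]
force: [-1.2, 0.3, 4.6]
finger_gap: 0.0002
```

>>> servo_tool:
  moves:
    - [0,0,0,0.0015,0]
    - [0,0,0,0,0]

```text
clock: 22.3
ee_pos: [0.5732, -0.218, 0.1101]
orientation: [0.653, 0.757, 0.0, 0.001]
force: [-3.2, 2.8, 13.3]
finger_gap: 0.0008
```

>>> servo_tool:
  moves:
    - [0,0,0,0.0015,0]
    - [0,0,0,0,0]

```text
clock: 22.5
ee_pos: [0.5734, -0.218, 0.1098]
orientation: [0.653, 0.757, 0.0, 0.001]
force: [-7.8, 4.0, 25.6]
finger_gap: 0.0002
```

>>> servo_tool:
  moves:
    - [0,0,0,-0.02,0]
    - [0,0,0,-0.04,0]
    - [0.03,0,-0.02,-0.02,0]
    - [0.03,0,-0.023,0,0]
    - [0.03,0,0,0,0]

```text
clock: 23.0
ee_pos: [0.5285, -0.2244, 0.1877]
orientation: [0.654, 0.757, -0.0, -0.0]
force: [0.1, -0.6, -0.8]
finger_gap: 0.0194
```

```bash
python3 - <<'E'
from h import *
c0=load("w9"); print("from w9:",ray(c0,317.6,190.4,.1012).round(4))
c=cam("wrist","w10"); s=cam("scene","s10"); 
d=np.load("nest.npz"); R,t,Rz=d["R"],d["t"],d["Rz"]
print("pred screw",t+R@[-.096,0,.0485])
hsv=cv2.cvtColor(np.ascontiguousarray(c["pixels"]),cv2.COLOR_RGB2HSV); k=(((hsv[...,0]<8)|(hsv[...,0]>172))&(hsv[...,1]>150)&(hsv[...,2]>50)).astype(np.uint8)
n,l,st,ce=cv2.connectedComponentsWithStats(k)
for i in range(1,n):
    if st[i,4]>60: q=cv2.minAreaRect(np.argwhere(l==i)[:,::-1].astype(np.float32)); print(st[i].tolist(),ce[i].round(1),[np.round(v,1) for v in q], ray(c,*q[0],.095).round(4))
print(proj(c,t+R@[-.096,0,.0485]))
togo([.5303,-.2242,.16],8.4)
cv2.imwrite("pics/w10z.png",np.vstack([cv2.resize(np.ascontiguousarray(c["pixels"][80:280,180:460,::-1]),(700,500))]))
E
```

```text
from w9: [ 0.5271 -0.2224  0.1012]
pred screw [ 0.52772508 -0.22457655  0.10122482]
[259, 59, 68, 71, 2881] [292.7  94.1] [array([292.6,  94.1]), array([55.4, 53.6]), np.float64(66.6)] [ 0.4491 -0.2509  0.095 ]
[210, 165, 12, 6, 69] [215.4 167.4] [array([215.5, 167.5]), array([ 5., 11.]), np.float64(90.0)] [ 0.5076 -0.2997  0.095 ]
[252, 165, 13, 6, 66] [258.1 167.7] [array([258. , 167.5]), array([12.,  5.]), np.float64(0.0)] [ 0.5031 -0.2692  0.095 ]
[272, 203, 88, 27, 1834] [315.7 216.4] [array([315.6, 216.2]), array([23.3, 87.4]), np.float64(86.3)] [ 0.5337 -0.2224  0.095 ]
[389, 202, 12, 11, 102] [394.1 207.3] [array([394.5, 207. ]), array([11., 10.]), np.float64(0.0)] [ 0.518 -0.165  0.095]
[625, 225, 15, 29, 226] [633.8 242.7] [array([636.6, 241.3]), array([12.1, 31.3]), np.float64(26.6)] [0.518  0.0252 0.095 ]
[[313.94125917 210.62043886]]
at [ 0.5301 -0.2242  0.1872] head 98.36 shift mm [ 0.   0.2 27.2] turn 89.96 t 23.1 F [-0.1  0.2  0.8] gap 0.02724851356701971
```

View pics/w10z.png

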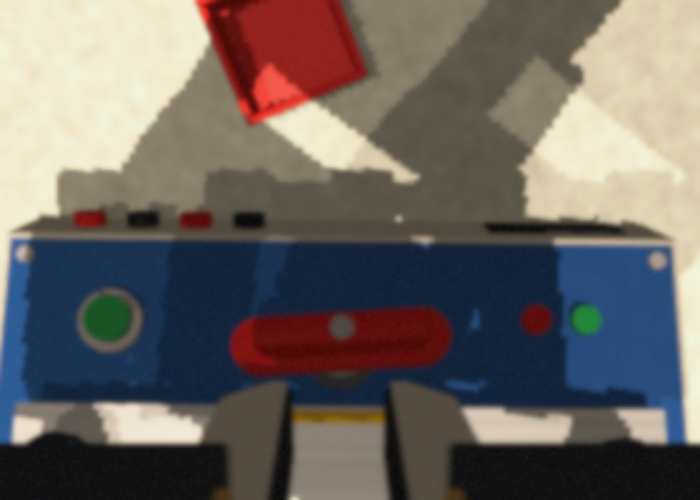

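>>> servo_tool:
  moves:
    - [0.03,0.0008,0,0,8.5]
    - [0.03,0,0,0,8.5]
    - [0.03,0,0,0,8.5]
    - [0.03,0,0,0,8.5]
    - [0.03,0,0,0,8.5]

```text
clock: 23.6
ee_pos: [0.5307, -0.2232, 0.1866]
orientation: [0.885, 0.466, -0.0, -0.0]
force: [0.1, -0.6, 0.1]
finger_gap: 0.0292
```

>>> servo_tool:
  moves:
    - [0.03,0,0,0,8.5]
    - [0.03,0,0,0,8.5]
    - [0.03,0,0,0,8.5]
    - [0.03,0,0,0,8.5]
    - [0.03,0,0,0,8.5]

```text
clock: 24.1
ee_pos: [0.5307, -0.2231, 0.1866]
orientation: [0.994, 0.114, -0.0, -0.0]
force: [-0.3, 0.7, 0.1]
finger_gap: 0.0304
```

>>> servo_tool:
  moves:
    - [0.03,0,0,0.03,1.4]
    - [0.03,0,0,0.03,0]
    - [0.03,0,0,0.01,0]
    - [0.03,0,0,0,0]

```text
clock: 24.5
ee_pos: [0.5298, -0.223, 0.1158]
orientation: [0.995, 0.105, -0.001, -0.001]
force: [0.1, -0.4, 0.5]
finger_gap: 0.03
```

```bash
python3 - <<'E'
from h import *
c=cam("wrist","w11")
togo([.530,-.2235,.1075],11.9)
hsv=cv2.cvtColor(np.ascontiguousarray(c["pixels"]),cv2.COLOR_RGB2HSV); k=(((hsv[...,0]<8)|(hsv[...,0]>172))&(hsv[...,1]>150)&(hsv[...,2]>50)).astype(np.uint8)
n,l,st,ce=cv2.connectedComponentsWithStats(k)
for i in range(1,n):
    if st[i,4]>60: q=cv2.minAreaRect(np.argwhere(l==i)[:,::-1].astype(np.float32)); print(st[i].tolist(),ce[i].round(1),[np.round(v,1) for v in q])
d=np.load("nest.npz"); R,t=d["R"],d["t"]
print(proj(c,[t+R@[-.096+a,b,h] for h in(.0265,.0485) for a in(-.005,.005) for b in(-.026,.026)]).round(0).tolist())
E
```

```text
at [ 0.5304 -0.2233  0.1172] head 12.01 shift mm [-0.4  0.1  9.7] turn 0.11 t 24.55 F [-0.5 -0.5  0.1] gap 0.030139886982047434
[328, 110, 17, 17, 227] [336.  117.9] [array([336., 118.]), array([16., 16.]), np.float64(90.0)]
[304, 179, 45, 112, 4259] [326.2 236.3] [array([326. , 234.5]), array([111.,  44.]), np.float64(90.0)]
[152, 186, 93, 73, 4613] [200.5 226.1] [array([199.7, 230.6]), array([70. , 79.8]), np.float64(68.2)]
[[318.0, 279.0], [324.0, 196.0], [333.0, 284.0], [340.0, 199.0], [300.0, 295.0], [306.0, 204.0], [316.0, 301.0], [323.0, 208.0]]
```

>>> servo_tool:
  moves:
    - [0.03,-0.0008,0,0.005,0]
    - [0.03,0,0,0.004,0]
    - [0.03,0,0,0,0]

```text
clock: 24.85
ee_pos: [0.5293, -0.2236, 0.1083]
orientation: [0.995, 0.104, 0.0, 0.0]
force: [-0.4, 0.1, -0.1]
finger_gap: 0.0299
```

>>> servo_tool:
  moves:
    - [0.005,0,0,0,0]
    - [0.005,0,0,0,0]
    - [0.005,0,0,0,0]
    - [0.005,0,0,0,0]
  newtons: 8

```text
clock: 25.25
ee_pos: [0.5304, -0.2235, 0.1088]
orientation: [0.995, 0.104, 0.001, 0.0]
force: [6.0, 2.2, -0.8]
finger_gap: 0.0145
```

>>> servo_tool:
  moves:
    - [0.005,0.001,0,0,-5]
    - [0.005,0,0,0,-5]
    - [0.005,0,0,0,-5]
    - [0.005,0,0,0,-5]
    - [0.005,0,0,0,0]

```text
clock: 25.75
ee_pos: [0.5304, -0.2233, 0.1088]
orientation: [0.961, 0.276, 0.0, 0.0]
force: [-1.6, 1.0, 5.1]
finger_gap: 0.014
```

>>> servo_tool:
  moves:
    - [0.005,0,0,0,-5]
    - [0.005,0,0,0,-5]
    - [0.005,0,0,0,-5]
    - [0.005,0,0,0,-5]
    - [0.005,0,0,0,0]

```text
clock: 26.25
ee_pos: [0.5303, -0.2235, 0.1088]
orientation: [0.899, 0.439, 0.0, 0.0]
force: [-2.9, 1.2, 5.5]
finger_gap: 0.0132
```

```bash
cat > red.py <<'E'
from h import *
import sys
c=cam("wrist",sys.argv[1])
o=observe(); print(o["ee_pos"].round(4),o["force"].round(1),o["wrist_torque"].round(2),o["finger_gap"]); togo([.53,-.2235,.108],98.36)
hsv=cv2.cvtColor(np.ascontiguousarray(c["pixels"]),cv2.COLOR_RGB2HSV); k=(((hsv[...,0]<8)|(hsv[...,0]>172))&(hsv[...,1]>150)&(hsv[...,2]>50)).astype(np.uint8)
n,l,st,ce=cv2.connectedComponentsWithStats(k)
for i in range(1,n):
    if st[i,4]>300: q=cv2.minAreaRect(np.argwhere(l==i)[:,::-1].astype(np.float32)); print(st[i].tolist(),[np.round(v,1) for v in q])
E
python3 red.py w12
```

```text
[ 0.5303 -0.2235  0.1088] [-2.7  1.2  5.5] [ 0.1   0.22 -0.09] 0.013478489909237544
at [ 0.5303 -0.2235  0.1088] head 51.91 shift mm [-0.2 -0.2  0.8] turn -46.45 t 26.3 F [-2.7  1.2  5.5] gap 0.013478489909237544
[156, 107, 96, 88, 5779] [array([201.7, 148.6]), array([82.6, 74.6]), np.float64(19.7)]
[300, 189, 48, 102, 2880] [array([324.1, 240.3]), array([ 39.6, 104. ]), np.float64(6.5)]
```

>>> servo_tool:
  moves:
    - [0.005,0,0,0,-5]
    - [0.005,0,0,0,-5]
    - [0.005,0,0,0,-5]
    - [0.005,0,0,0,-5]
    - [0.005,0,0,0,0]

```text
clock: 26.8
ee_pos: [0.5304, -0.2235, 0.1087]
orientation: [0.809, 0.588, 0.0, 0.0]
force: [-1.4, -0.6, 6.2]
finger_gap: 0.0123
```

>>> servo_tool:
  moves:
    - [0.005,0,0,0,-5]
    - [0.005,0,0,0,-5]
    - [0.005,0,0,0,-5]
    - [0.005,0,0,0,-5]
    - [0.005,0,0,0,-5]

```text
clock: 27.3
ee_pos: [0.5305, -0.2232, 0.1082]
orientation: [0.663, 0.749, 0.0, 0.0]
force: [0.4, 0.8, -0.9]
finger_gap: 0.0102
```

>>> servo_tool:
  moves:
    - [0.005,0,0,0,-1.5]
    - [0.005,0,0,0,0]
    - [0.005,0,0,0,0]
  newtons: 15

```text
clock: 27.6
ee_pos: [0.5304, -0.2233, 0.1082]
orientation: [0.654, 0.757, 0.0, 0.0]
force: [1.9, 1.9, -0.5]
finger_gap: 0.0099
```

```bash
python3 red.py w13
```

```text
[ 0.5304 -0.2233  0.1082] [1.6 1.2 0.1] [ 0.21 -0.64 -0.05] 0.009917173509438751
at [ 0.5304 -0.2233  0.1082] head 98.35 shift mm [-0.1 -0.5  0.2] turn -0.01 t 27.65 F [1.6 1.2 0.1] gap 0.009917173509438751
[235, 33, 95, 99, 5569] [array([282.9,  82.8]), array([77.7, 73.8]), np.float64(66.7)]
[300, 194, 31, 97, 2116] [array([315., 242.]), array([96., 30.]), np.float64(90.0)]
```

>>> servo_tool:
  moves:
    - [0.03,0,0,0,0]
    - [0.03,0,0,0,0]
    - [0.03,0,0,-0.02,0]
    - [0.03,0,0,-0.04,0]
    - [0.03,0,0,-0.04,0]

```text
clock: 28.15
ee_pos: [0.5296, -0.2232, 0.2089]
orientation: [0.653, 0.757, -0.0, -0.001]
force: [-0.5, -0.9, 0.5]
finger_gap: 0.03
```

>>> servo_tool:
  moves:
    - [0.03,0,-0.03,-0.03,0]
    - [0.03,0,-0.03,-0.03,0]
    - [0.03,0,0,0,0]
    - [0.03,0,0,0,0]

```text
clock: 28.55
ee_pos: [0.4708, -0.2324, 0.2685]
orientation: [0.653, 0.757, 0.0, 0.001]
force: [-0.3, 0.3, 0.1]
finger_gap: 0.0299
```

```bash
python3 red.py w14; python3 - <<'E'
from h import *
a=load("w14"); t=cam("top","t14"); s=cam("scene","s14")
w=a["pixels"][150:330,200:440,::-1]; 
A=cv2.resize(np.ascontiguousarray(w),(480,360),interpolation=cv2.INTER_CUBIC); 
B=cv2.resize(np.ascontiguousarray(s["pixels"][150:275,180:460,::-1]),(530,237),interpolation=cv2.INTER_CUBIC)
im=np.zeros((600,780,3),np.uint8); im[:360,:480]=A; im[362:599,:530]=B
T=cv2.resize(np.ascontiguousarray(t["pixels"][120:220,330:450,::-1]),(295,246),interpolation=cv2.INTER_CUBIC); im[:246,483:778]=T
cv2.imwrite("pics/fin.png",im)
for k in ["red_box","meter","mug","reel","other_board"]:
    r=regions_of(k,"top"); print(k,[ray(t,*x["bbox"][:2],.02).round(3).tolist() for x in r[:1]])
E
```

```text
[ 0.4709 -0.2321  0.2676] [ 0.5  0.3 -0.4] [ 0.06 -0.16  0.07] 0.029978440737003443
at [ 0.4709 -0.2321  0.2676] head 98.46 shift mm [ -0.2  59.8 159.6] turn 0.1 t 28.6 F [ 0.5  0.3 -0.4] gap 0.029978440737003443
[273, 126, 51, 51, 1599] [array([298.3, 151.4]), array([40.7, 39.9]), np.float64(66.8)]
[307, 213, 18, 65, 967] [array([315.5, 245. ]), array([64., 17.]), np.float64(90.0)]
[558, 217, 82, 67, 2258] [array([600.3, 251.6]), array([76.3, 61.6]), np.float64(12.5)]
red_box [[0.434, -0.255, 0.02]]
meter [[0.504, -0.502, 0.02]]
mug [[0.728, 0.147, 0.02]]
reel [[0.722, 0.154, 0.02]]
other_board [[0.518, 0.166, 0.02]]
```

```bash
python3 - <<'E'
from h import *
for n in("w9","w10","w14"):
    c=load(n); hsv=cv2.cvtColor(np.ascontiguousarray(c["pixels"]),cv2.COLOR_RGB2HSV); k=(((hsv[...,0]<8)|(hsv[...,0]>172))&(hsv[...,1]>150)&(hsv[...,2]>50)).astype(np.uint8)
    k[:, :200]=0;k[:,420:]=0;k[180:]=0
    m,l,st,ce=cv2.connectedComponentsWithStats(k); i=1+st[1:,4].argmax(); b=st[i]; print(n,ray(c,b[0]+b[2]/2,b[1]+b[3]/2,.045).round(4))
# frame's free-edge position in w14: brightness along column beside the catch
c=load("w14"); d=np.load("nest.npz"); R,t=d["R"],d["t"]
for th in(0,.02,.04): 
    print(th,proj(c,[t+R@[.075-.151*np.cos(th)-.004*np.sin(th)*-1,y,.012+.151*np.sin(th)+.004] for y in(-.04,.04)]).round(1).tolist())
for u in(275,285,345,355): print(u,c["pixels"][236:262,u].sum(1).tolist())
E
```

```text
w9 [ 0.447 -0.253  0.045]
w10 [ 0.4474 -0.2539  0.045 ]
w14 [ 0.4458 -0.2537  0.045 ]
0 [[277.0, 263.9], [350.4, 264.0]]
0.02 [[276.7, 264.0], [350.7, 264.0]]
0.04 [[276.4, 264.0], [351.0, 264.1]]
275 [207, 211, 211, 210, 207, 212, 212, 212, 214, 211, 206, 210, 210, 208, 214, 211, 212, 207, 201, 211, 207, 211, 206, 215, 213, 208]
285 [113, 66, 57, 67, 71, 56, 56, 52, 50, 55, 46, 59, 51, 57, 53, 52, 54, 47, 39, 46, 39, 37, 43, 23, 33, 47]
345 [113, 73, 70, 73, 68, 67, 54, 54, 48, 48, 57, 54, 55, 52, 48, 57, 48, 46, 54, 46, 52, 29, 36, 22, 33, 35]
355 [212, 208, 205, 206, 211, 208, 210, 208, 209, 209, 211, 208, 208, 212, 214, 210, 205, 211, 210, 208, 209, 216, 216, 211, 206, 211]
```

```bash
python3 -c "
from plant import *
print(sign_off())"
```

```text
the job is handed in; nothing more can be done
None
```

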